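# Peel the stuck parts tray off its nest and hold it up

### The job

Two stacks of nested parts trays stand on the bench, and each top tray is stuck in the one below; one top tray holds a small roll of black tape, the other a flat offcut. Peel off the tray that holds the roll of tape: take it by the upright ear at its corner and raise that end first, so that the tray tilts clearly while its far end still sits in the nest, then lift it clear. Finish holding the tray up in the gripper, level and still, its floor at least 15 cm above the bench top, with the roll in it; leave the stacks standing where they are, the offcut in its tray in the other stack, and the pine block and the sanding block alone.

Things in the scene. Friction and masses are not known exactly. Their poses are not given: they have to be found in the camera images.
- tray_a: top tray on the left (+y) stack, free, grey plastic, 0.13 kg: floor 132 (x) x 92 (y), 26 deep, walls flaring to a 165 x 119 rim. Origin: centre of floor's underside, z up. Upright pull ear at the -x,+y corner of the rim: 4 thick in x, 30 wide in y, 32 above the rim, centred at x -74.5, y +36. Nested: origin 36 above bench, rim 62, ear top 94. Inner floor 1.8 above origin; carries tape roll or offcut
- tray_b: top tray on the right (-y) stack, free, grey plastic, 0.13 kg: floor 132 (x) x 92 (y), 26 deep, walls flaring to a 165 x 119 rim. Origin: centre of floor's underside, z up. Upright pull ear at the -x,+y corner of the rim: 4 thick in x, 30 wide in y, 32 above the rim, centred at x -74.5, y +36. Nested: origin 36 above bench, rim 62, ear top 94. Inner floor 1.8 above origin; carries tape roll or offcut
- stack_a: left (+y) stack: three empty nested trays as one loose body, 0.75 kg, rim 50 high. Origin: centre of underside; axes as the seated tray's. The top tray sits 14 deep in it with about 2 play and sticks by friction at its side walls: about 0.4 N each side at x -54, 4 N each side at x +35, until risen 4 there. A straight pull (6 to 8 N) drags up the stack's far end too; tilting the -x end up about the far floor edge (x +66) frees it
- stack_b: right (-y) stack: three empty nested trays as one loose body, 0.75 kg, rim 50 high. Origin: centre of underside; axes as the seated tray's. The top tray sits 14 deep in it with about 2 play and sticks by friction at its side walls: about 0.4 N each side at x -54, 4 N each side at x +35, until risen 4 there. A straight pull (6 to 8 N) drags up the stack's far end too; tilting the -x end up about the far floor edge (x +66) frees it
- ear_a (a point): middle of the top edge of the pull ear of tray_a; the ear reaches 32 mm down from here to the rim; pinch it across its 4 mm thickness, along the tray's x. Axes as the tray
- ear_b (a point): middle of the top edge of the pull ear of tray_b; the ear reaches 32 mm down from here to the rim; pinch it across its 4 mm thickness, along the tray's x. Axes as the tray
- far_a (a point): middle of the far (+x) rim edge of tray_a, opposite the ear's end; at tray x +75.5, y 0, z +26 mm. Axes as the tray
- far_b (a point): middle of the far (+x) rim edge of tray_b, opposite the ear's end; at tray x +75.5, y 0, z +26 mm. Axes as the tray
- tape_roll: small roll of black tape, 53 x 51 x 19 mm, lying flat in the far half of one of the two top trays, which one varies. Origin: centre of its underside
- offcut: flat dark offcut of sheet, an irregular plate 43 x 81 x 11 mm, lying in the other top tray. Origin: centre of its underside
- pine_block: small squared pine block, 35 x 91 x 36 mm, bystander at the left. Origin: centre of its underside
- sanding_block: cork-brown sanding block, 62 x 115 x 34 mm, bystander near the bench's front edge. Origin: centre of its underside
There are look-alikes about, which are no part of the job. Of the things like the tape_roll, leave any that is orange or pink; of the rest the smaller one is meant.

How it is judged (in metres and radians):
On the way:
1. the tray with the roll of tape is held and tilted up by at least 0.12 rad at the ear's end, while its far end is still down in the nest ((((x of tape_roll in the frame of tray_a between -0.075 and 0.06 m and y of tape_roll in the frame of tray_a between -0.05 and 0.05 m and z of tape_roll in the frame of tray_a between -0.006 and 0.026 m) and angle between tray_a's own z axis and vertical above 0.12 rad and contact force between the fingers and tray_a above 0.5 N and z of far_a in the frame of stack_a below 0.072 m and x of far_a in the frame of stack_a above 0.06 m and z of ear_a in the frame of stack_a above 0.105 m) or ((x of tape_roll in the frame of tray_b between -0.075 and 0.06 m and y of tape_roll in the frame of tray_b between -0.05 and 0.05 m and z of tape_roll in the frame of tray_b between -0.006 and 0.026 m) and angle between tray_b's own z axis and vertical above 0.12 rad and contact force between the fingers and tray_b above 0.5 N and z of far_b in the frame of stack_b below 0.072 m and x of far_b in the frame of stack_b above 0.06 m and z of ear_b in the frame of stack_b above 0.105 m))), for 0.1 s.
At the end, for the whole second after the job is handed in: The tray that holds the roll of tape is held by the fingers, still, within 0.15 rad of level, its underside more than 150 mm above the bench, the roll inside it; the offcut is in its tray, which still sits in its stack; both stacks stand upright within 40 mm of where they were ((((x of tape_roll in the frame of tray_a between -0.075 and 0.06 m and y of tape_roll in the frame of tray_a between -0.05 and 0.05 m and z of tape_roll in the frame of tray_a between -0.006 and 0.026 m) and (x of offcut in the frame of tray_b between -0.075 and 0.06 m and y of offcut in the frame of tray_b between -0.05 and 0.05 m and z of offcut in the frame of tray_b between -0.006 and 0.026 m) and height (world z) of tray_a above 0.15 m and angle between tray_a's own z axis and vertical below 0.15 rad and contact force between the fingers and tray_a above 0.5 N and linear speed of tray_a below 0.03 m/s and z of tray_b in the frame of stack_b below 0.042 m) or ((x of tape_roll in the frame of tray_b between -0.075 and 0.06 m and y of tape_roll in the frame of tray_b between -0.05 and 0.05 m and z of tape_roll in the frame of tray_b between -0.006 and 0.026 m) and (x of offcut in the frame of tray_a between -0.075 and 0.06 m and y of offcut in the frame of tray_a between -0.05 and 0.05 m and z of offcut in the frame of tray_a between -0.006 and 0.026 m) and height (world z) of tray_b above 0.15 m and angle between tray_b's own z axis and vertical below 0.15 rad and contact force between the fingers and tray_b above 0.5 N and linear speed of tray_b below 0.03 m/s and z of tray_a in the frame of stack_a below 0.042 m)) and distance of each of stack_a, stack_b from where it was at the start of the episode below 0.04 m and angle between each of stack_a, stack_b's own z axis and vertical below 0.05 rad); the arm keeps its last pose, push and grip.
It fails at once if the tray with the offcut is lifted out of its stack (((x of offcut in the frame of tray_a between -0.075 and 0.06 m and y of offcut in the frame of tray_a between -0.05 and 0.05 m and z of offcut in the frame of tray_a between -0.006 and 0.026 m) and z of tray_a in the frame of stack_a above 0.055 m) or ((x of offcut in the frame of tray_b between -0.075 and 0.06 m and y of offcut in the frame of tray_b between -0.05 and 0.05 m and z of offcut in the frame of tray_b between -0.006 and 0.026 m) and z of tray_b in the frame of stack_b above 0.055 m)).
It fails at once if a stack is lifted or knocked over (height (world z) of any of stack_a, stack_b above 0.025 m or angle between any of stack_a, stack_b's own z axis and vertical above 0.3 rad).
It fails at once if the pine block or the sanding block is moved more than 30 mm (distance of any of pine_block, sanding_block from where it was at the start of the episode above 0.03 m).
It also fails if it takes over 37 s, if anything falls off the work surface, if the arm or the gripper's body presses on something with over 40 N, if the wrist force passes 120 N, or if a joint passes its speed limit or range.

### The arm

A 6-joint arm with a two-finger parallel gripper is mounted at the origin on a cart in front of the work surface, level with it; the furniture and walls round the work are solid. World frame = base frame: x ahead of the robot, y to its left, z up, the work surface at z = 0. Lengths are in mm, angles in rad, forces in N, time in s.
With the tool pointing down it reaches from about 350 to 975 mm from the base axis. Payload 7.1 kg.
Tool frame: the origin (TCP) lies at the very end of the fingers, on their centre line; the grasp point (between the pads) lies 19 mm behind it; z points along the fingers, y is the direction in which the jaws open and shut (so a half turn about z gives the same grasp; the last joint's range is limited). The gripper opens to 88 mm and grips with 3 to 60 N. Pads are 20 mm wide; open, the fingers measure 115 mm over their backs; the gripper's body (75 mm by 178 mm) begins 61 mm behind the grasp point.
Start: joints at [1.294, 0.423, 1.63, -0, 1.089, -0.019], TCP at [159.315, 604.337, 222.675] pointing down, gripper open.
Joint ranges: [-3, 3], [-0.9, 2.11], [0.09, 2.58], [-1.31, 4.45], [0.11, 2.69], [-2.54, 2.54]. Speed limits (rad/s): [2.39, 2.39, 3.01, 3.14, 3.14, 3.14].

### API

Orientations are given as a rotation vector (axis times angle).
In Python, from workcell import ctrl, imaging gives the robot as it stands. The module is installed in compiled form; this text tells all that it offers.
- The arm moves only by the shell command python3 -m pendant 'ROWS'. ROWS is JSON, a list of rows, each an object with "turn": the turn, a rotation vector about the world's x, y, z in rad, a list of three; "dp": the shift along the world's x, y, z in m, a list of three; "claw": the finger opening in m, from 0 to 0.0878. A call has 1 to 8 rows; each row is the pose to reach, as a shift and turn from the pose commanded when the call began; what a row does not reach only later rows make up. A row lasts 1/10 s, in which the tool goes at most 50 mm and 8.59 degrees, less where a joint would pass 70% of its speed; a pose out of reach is approached as far as the arm can. A call with a gripper value outside its range is refused whole. The fingers move at their own pace and stop on an object; the grip force is fixed at half the most. Time passes only in rows, so rows that repeat a pose let the fingers close. It gives the time, the measured TCP pose, the force and the opening at its end, in the units of the state.
- ctrl.get_obs(): the state, without advancing time (a new reading comes with each control period).
- imaging.get_image(name): name is "scene" or "side" or "wrist"; returns a dict with "pixels" (384x512x3 uint8, blue, green, red), "fov_y" (degrees; the focal length in pixels is half the picture's height over the tangent of half this angle, whatever the lens; pixels are square), "cx", "cy" (the principal point, pixels), "k1" (the pictures are not rectified: a ray, as slopes to the right and down, at radius r is drawn at 1 + k1 r^2 times it, then the intrinsics apply), "xyz" and "rotation" of the camera in the world. Camera axes: x right, y up, looking along -z (the intrinsics and any distortion apply to the point x, -y, -z); pixel columns grow to the right and rows downward; lengths in mm; the calibration is good to about 2 mm. A picture is of the moment at which its call begins. There is no depth.
- ctrl.close_job(): hands the job in, once; it reports no verdict.
The state is a dict: "t": time; "qpos": joint angles; "qvel": joint speeds; "joint_torque": joint torques, N m; "ee_pos": TCP position; "orientation": TCP orientation; "ft_force": force on the tool from outside, world axes, zero at the start; "moment": the same for the moment, N m; "width": finger opening in mm.
Only numpy, scipy, OpenCV 4.12 (cv2) and the standard library are available. Lean on these libraries where they do the work, as an engineer would, in place of code of your own. Each camera call takes 0.05 s, during which the arm holds its last target.

## Working session

There is one attempt and no reset: what is moved stays moved. The work goes in short steps, Python scripts to look and compute and a shell command to move; the robot and the scene stay as the last step left them, time stands still between calls to the robot, and variables do not carry over. Pictures are saved under pics/ and viewed, and the job is handed in when it is done.

```bash
mkdir -p pics
cat > h.py <<'E'
import numpy as np, cv2
from workcell import ctrl, imaging
def grab(n,fn):
    d=imaging.get_image(n); cv2.imwrite('pics/'+fn,np.asarray(d['pixels'],np.uint8)); 
    import pickle; pickle.dump(d,open('pics/'+fn+'.pkl','wb')); return d
def load(fn):
    import pickle; return pickle.load(open('pics/'+fn+'.pkl','rb'))
def ray(d,u,v):
    f=384/2/np.tan(np.radians(d['fov_y'])/2)
    K=np.array([[f,0,d['cx']],[0,f,d['cy']],[0,0,1.]])
    p=cv2.undistortPoints(np.array([[[u,v]]],float),K,np.array([d['k1'],0,0,0.]))[0,0]
    R=np.array(d['rotation'])
    if R.size==3: R=cv2.Rodrigues(R.astype(float))[0]
    r=R@np.array([p[0],-p[1],-1.]); return np.array(d['xyz'],float),r/np.linalg.norm(r)
def onplane(d,u,v,z):
    o,r=ray(d,u,v); return o+r*(z-o[2])/r[2]
def proj(d,P):
    f=384/2/np.tan(np.radians(d['fov_y'])/2); R=np.array(d['rotation'])
    if R.size==3: R=cv2.Rodrigues(R.astype(float))[0]
    c=R.T@(np.array(P,float)-np.array(d['xyz'])); x,y=c[0]/-c[2],-c[1]/-c[2]; k=1+d['k1']*(x*x+y*y)
    return np.array([d['cx']+f*x*k,d['cy']+f*y*k])
def tri(obs):
    A=np.zeros((3,3));b=np.zeros(3)
    for d,u,v in obs:
        o,r=ray(d,u,v);M=np.eye(3)-np.outer(r,r);A+=M;b+=M@o
    P=np.linalg.solve(A,b)
    return P,[float(np.linalg.norm((np.eye(3)-np.outer(ray(d,u,v)[1],ray(d,u,v)[1]))@(P-ray(d,u,v)[0]))) for d,u,v in obs]
E
python3 - <<'E'
from h import *
for n in ['scene','side','wrist']:
    d=grab(n,n+'0.png'); print(n,{k:d[k] for k in d if k!='pixels'})
    
print(ctrl.get_obs())
E
```

```text
scene {'fov_y': 42.113890535213415, 'cx': 252.43919876473208, 'cy': 187.40133433580917, 'k1': -0.16740833608105313, 'xyz': array([-758.1128035 , -680.79523419,  713.08699372]), 'rotation': array([ 1.07113613, -0.59594764, -0.88957599])}
side {'fov_y': 43.105951679362406, 'cx': 258.6464064284756, 'cy': 185.3736048213994, 'k1': 0.010485517094435149, 'xyz': array([  75.89337634, -822.77688596,  858.75782851]), 'rotation': array([ 0.90641204, -0.19177091, -0.41364785])}
wrist {'fov_y': 61.58240205099998, 'cx': 259.0792836201043, 'cy': 188.17475498467843, 'k1': -0.005771393785811244, 'xyz': array([ 95.84131624, 621.70802604, 384.178959  ]), 'rotation': array([-0.20814631, -0.15747874,  1.30666534])}
{'t': 0.15, 'qpos': array([ 1.29399873e+00,  4.23706952e-01,  1.63047810e+00,  1.02062134e-05,
        1.08861741e+00, -1.90006940e-02]), 'qvel': array([ 1.97165728e-05, -2.56679713e-03, -5.15908312e-03, -2.29587226e-05,
       -5.32663688e-04, -7.37075236e-04]), 'joint_torque': array([-4.86614608e-04, -5.44980669e+01, -2.73920399e+01,  6.43376308e-02,
        2.04731722e-02, -6.39304153e-05]), 'ee_pos': array([159.20099355, 603.94458164, 222.06855257]), 'orientation': array([-4.03809245e-01, -3.11534311e+00,  1.87741153e-03]), 'ft_force': array([0.62163886, 0.61893987, 0.16662508]), 'moment': array([-0.00617505,  0.03047896,  0.00192164]), 'width': 87.69536083052617}
```

View pics/scene0.png

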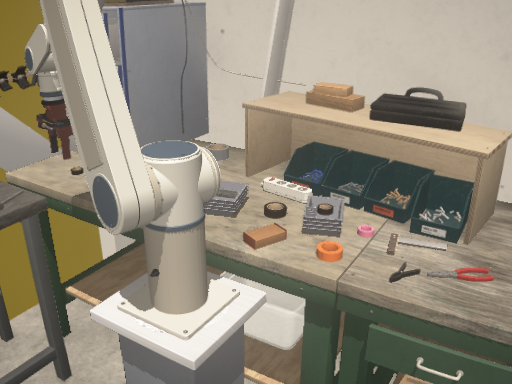

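View pics/side0.png

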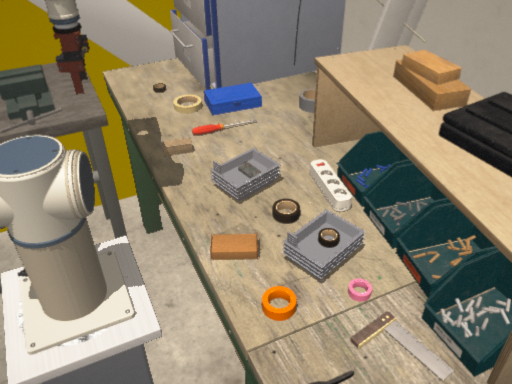

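View pics/wrist0.png

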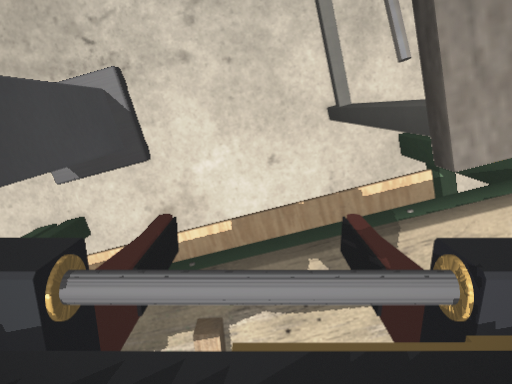

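The roll, at side pixel (328,237), is in the right stack's top tray (tray_b). The left tray at (245,172) holds the dark offcut. I'll zoom in on tray_b to find its ear and corners.

Run:
```python
from h import *
a=cv2.imread('pics/side0.png')[195:290,270:380]; cv2.imwrite('pics/s0z.png',cv2.resize(a,None,fx=6,fy=6,interpolation=cv2.INTER_CUBIC))
a=cv2.imread('pics/scene0.png')[180:250,280:370]; cv2.imwrite('pics/c0z.png',cv2.resize(a,None,fx=8,fy=8,interpolation=cv2.INTER_CUBIC))
d=load('side0.png')
for u,v in [(285,240),(334,212),(364,245),(328,270)]: print(onplane(d,u,v,62).round())
```

```text
[478. -93.  62.]
[636. -57.  62.]
[ 635. -187.   62.]
[ 519. -218.   62.]
```

View pics/s0z.png

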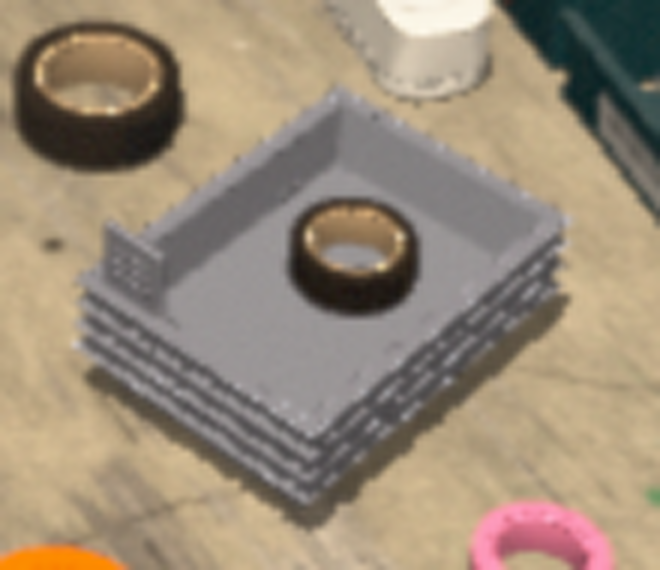

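View pics/c0z.png

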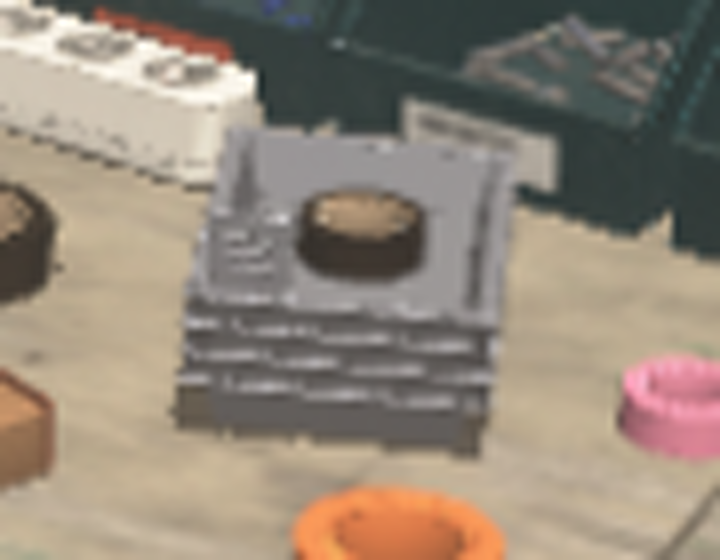

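Run:
```python
from h import *
d=load('side0.png');c=load('scene0.png')
s=lambda x,y:((x+.5)/6-.5+270,(y+.5)/6-.5+195)
q=lambda x,y:((x+.5)/8-.5+280,(y+.5)/8-.5+180)
S=dict(ne=(82,278),fe=(337,92),fr=(567,222),nr=(317,430))
C=dict(fe=(232,130),fr=(515,152),nr=(497,322),ne=(190,295))
W=[]
for k in S:
    p=onplane(d,*s(*S[k]),62);W.append(p);print(k,p.round(1))
    P,r=tri([(d,*s(*S[k])),(c,*q(*C[k]))]);print('  tri',P.round(1),np.round(r,1))
ne,fe,fr,nr=W
print('len',np.linalg.norm(fe-ne),np.linalg.norm(fr-nr),np.linalg.norm(fe-fr),np.linalg.norm(ne-nr))
for a,b in((ne,fe),(nr,fr),(nr,ne),(fr,fe)): print(np.degrees(np.arctan2(*(b-a)[1::-1])))
print('ctr',np.mean(W,0))
for e in((107,227),(163,258)): print('ear',onplane(d,*s(*e),94).round(1))
```

```text
ne [473.  -93.7  62. ]
  tri [473.2 -94.7  60.2] [1.9 1.9]
fe [621.5 -40.9  62. ]
  tri [622.4 -40.3  60. ] [1. 1.]
fr [ 661.7 -149.6   62. ]
  tri [ 662.4 -149.7   60.5] [1. 1.]
nr [ 513.8 -202.8   62. ]
  tri [ 514.9 -202.4   58.8] [1.6 1.6]
len 157.67796486738482 157.24234015200886 115.95956771639348 116.50029070809211
19.582552046559638
19.777368622948465
110.49180281476765
110.28032970441147
ctr [ 567.51076153 -121.74998642   62.        ]
ear [ 478.6 -102.3   94. ]
ear [ 489.6 -126.7   94. ]
```

```bash
python3 -m pendant '[{"dp":[0.02,-0.045,0],"turn":[0,0,-0.06],"claw":0.0878},{"dp":[0.04,-0.09,0],"turn":[0,0,-0.12],"claw":0.0878},{"dp":[0.06,-0.135,0],"turn":[0,0,-0.18],"claw":0.0878},{"dp":[0.08,-0.18,0],"turn":[0,0,-0.25],"claw":0.0878},{"dp":[0.1,-0.225,0],"turn":[0,0,-0.31],"claw":0.0878},{"dp":[0.12,-0.27,0],"turn":[0,0,-0.37],"claw":0.0878},{"dp":[0.14,-0.315,0],"turn":[0,0,-0.43],"claw":0.0878},{"dp":[0.16,-0.36,0],"turn":[0,0,-0.49],"claw":0.0878}]'
python3 -m pendant '[{"dp":[0.02,-0.045,0],"turn":[0,0,-0.06],"claw":0.06},{"dp":[0.04,-0.09,0],"turn":[0,0,-0.12],"claw":0.06},{"dp":[0.06,-0.135,0],"turn":[0,0,-0.18],"claw":0.06},{"dp":[0.08,-0.18,0],"turn":[0,0,-0.25],"claw":0.06},{"dp":[0.1,-0.225,0],"turn":[0,0,-0.31],"claw":0.06},{"dp":[0.12,-0.27,0],"turn":[0,0,-0.37],"claw":0.06},{"dp":[0.14,-0.315,0],"turn":[0,0,-0.43],"claw":0.06},{"dp":[0.16,-0.34,0],"turn":[0,0,-0.477],"claw":0.06}]'
python3 - <<'E'
from h import *
grab('wrist','w1.png');o=ctrl.get_obs();print(o['t'],o['ee_pos'],o['orientation'],o['qpos'])
E
```

```text
t: 0.95
ee_pos: [319.6, 242.5, 222.7]
orientation: [1.15, 2.923, 0.0]
ft_force: [0.6, -0.8, 0.1]
width: 88.1
t: 1.75
ee_pos: [479.7, -98.8, 222.7]
orientation: [1.812, 2.566, -0.0]
ft_force: [0.3, 0.3, -0.6]
width: 59.8
1.8 [ 483.20622266 -100.92899425  223.07836838] [1.81291929e+00 2.56072929e+00 5.32439323e-04] [-2.29254802e-01  2.27630493e-01  1.91682752e+00 -1.46005141e-03
  9.93232284e-01 -5.67146563e-01]
```

View pics/w1.png

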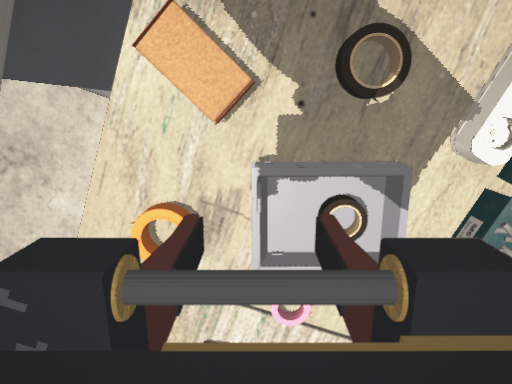

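Run:
```python
from h import *
a=cv2.imread('pics/w1.png')[150:270,240:420]; cv2.imwrite('pics/w1z.png',cv2.resize(a,None,fx=4,fy=4,interpolation=cv2.INTER_CUBIC))
d=load('w1.png');print(d['xyz'])
for z in (62,94):
  print(z,[proj(d,(x,y,z)).round() for x,y in((478.6,-102.3),(489.6,-126.7))])
```

```text
[457.54308622 -36.28911769 384.80760211]
62 [array([257., 178.]), array([259., 203.])]
94 [array([257., 185.]), array([259., 212.])]
```

View pics/w1z.png

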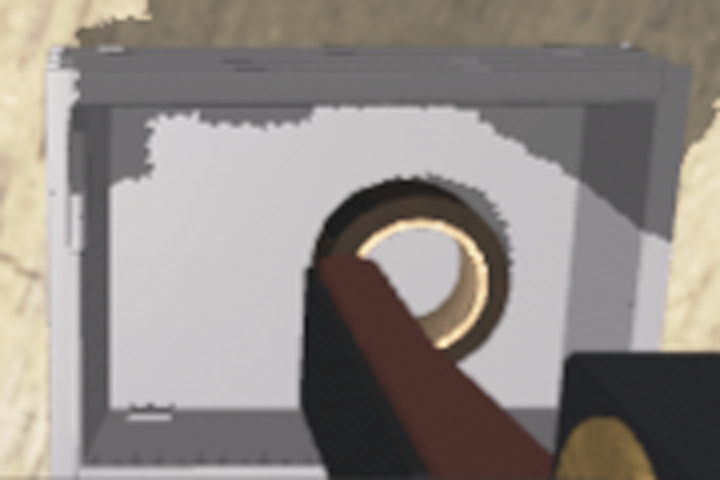

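Run:
```python
from h import *
w=load('w1.png');d=load('side0.png');c=load('scene0.png')
print(tri([(w,259,212),(d,296.8,237.6)]), tri([(w,258.,184),(d,287.4,232.4)]))
print('wrist on 94',onplane(w,259,212,94),onplane(w,258,184,94))
L=[onplane(w,240+x/4,150+y/4,37.8) for x,y in((109,110),(109,400))];v=L[0]-L[1];print('yaw from inner edge',np.degrees(np.arctan2(v[1],v[0]))-90)
L=[onplane(w,240+x/4,150+y/4,62) for x,y in((48.5,70),(50,470))];v=L[0]-L[1];print('yaw rim',np.degrees(np.arctan2(v[1],v[0]))-90)
o=ctrl.get_obs();R=cv2.Rodrigues(o['orientation'])[0];print(np.degrees(np.arctan2(R[1,1],R[0,1])),R[:,2],o['ee_pos'],o['t'])
```

```text
(array([ 489.56430151, -126.6160127 ,   93.80934825]), [0.2240463514709051, 0.22404635147084254]) (array([ 479.28358416, -101.27986502,   92.96013768]), [0.13551486527234247, 0.13551486527233683])
wrist on 94 [ 489.33166075 -126.46964241   94.        ] [ 479.33212871 -101.10104247   94.        ]
yaw from inner edge 19.919959516837636
yaw rim 19.479811331659917
19.405545377030933 [ 0.00352274 -0.00207815 -0.99999164] [ 483.20622266 -100.92899425  223.07836838] 1.8
```

```bash
python3 -m pendant '[{"dp":[0.003,-0.010,-0.02],"turn":[0,0,0.005],"claw":0.05},{"dp":[0.005,-0.018,-0.05],"turn":[0,0,0.005],"claw":0.05},{"dp":[0.005,-0.018,-0.08],"turn":[0,0,0.005],"claw":0.05},{"dp":[0.005,-0.018,-0.1],"turn":[0,0,0.005],"claw":0.05},{"dp":[0.005,-0.018,-0.1],"turn":[0,0,0.005],"claw":0.05},{"dp":[0.005,-0.018,-0.1],"turn":[0,0,0.005],"claw":0.05}]'
python3 - <<'E'
from h import *
grab('wrist','w2.png')
o=ctrl.get_obs();R=cv2.Rodrigues(o['orientation'])[0];print(np.degrees(np.arctan2(R[1,1],R[0,1])),R[:,2],o['ee_pos'],o['t'])
E
```

```text
t: 2.4
ee_pos: [484.2, -113.5, 122.8]
orientation: [-1.799, -2.575, 0.0]
ft_force: [0.2, 0.3, 0.3]
width: 49.8
20.12984071073534 [ 8.48236799e-04 -2.10594487e-04 -9.99999618e-01] [ 484.8514642  -113.60550273  123.45472812] 2.45
```

View pics/w2.png

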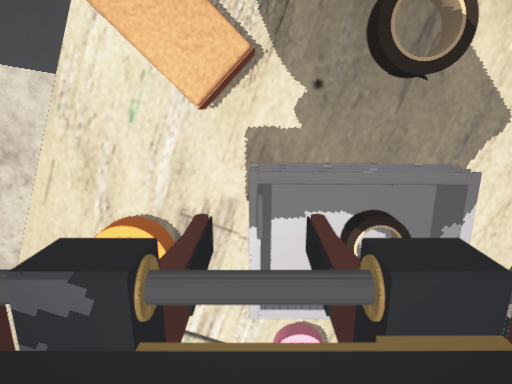

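The fingers straddle the ear: fingertips are at u≈203 and 318, and the ear is at u≈258. I'll descend and close.

```bash
python3 -m pendant '[{"dp":[0,0,-0.03],"turn":[0,0,0],"claw":0.05},{"dp":[0,0,-0.045],"turn":[0,0,0],"claw":0.05},{"dp":[0,0,-0.055],"turn":[0,0,0],"claw":0.05},{"dp":[0,0,-0.055],"turn":[0,0,0],"claw":0.03},{"dp":[0,0,-0.055],"turn":[0,0,0],"claw":0.015},{"dp":[0,0,-0.055],"turn":[0,0,0],"claw":0.008},{"dp":[0,0,-0.055],"turn":[0,0,0],"claw":0.003},{"dp":[0,0,-0.055],"turn":[0,0,0],"claw":0.0}]'
python3 -m pendant '[{"dp":[0,0,0],"turn":[0,0,0],"claw":0.0},{"dp":[0,0,0],"turn":[0,0,0],"claw":0.0},{"dp":[0,0,0],"turn":[0,0,0],"claw":0.0}]'
python3 - <<'E'
from h import *
d=grab('side','s2.png');grab('wrist','w3.png')
a=cv2.imread('pics/s2.png')[150:300,230:400]; cv2.imwrite('pics/s2z.png',cv2.resize(a,None,fx=4,fy=4,interpolation=cv2.INTER_CUBIC))
o=ctrl.get_obs();print(o['ee_pos'],o['t'],o['width'],o['ft_force'])
E
```

```text
t: 3.25
ee_pos: [484.7, -113.7, 68.2]
orientation: [1.799, 2.574, 0.001]
ft_force: [-0.1, -0.5, 0.7]
width: 13.4
t: 3.55
ee_pos: [484.5, -113.7, 67.9]
orientation: [1.799, 2.575, 0.0]
ft_force: [-0.0, -0.1, 4.2]
width: 3.7
[ 484.471084   -113.73506995   67.92018145] 3.65 3.7770730150474727 [-1.10431043  0.33207299  5.25004087]
```

View pics/s2z.png

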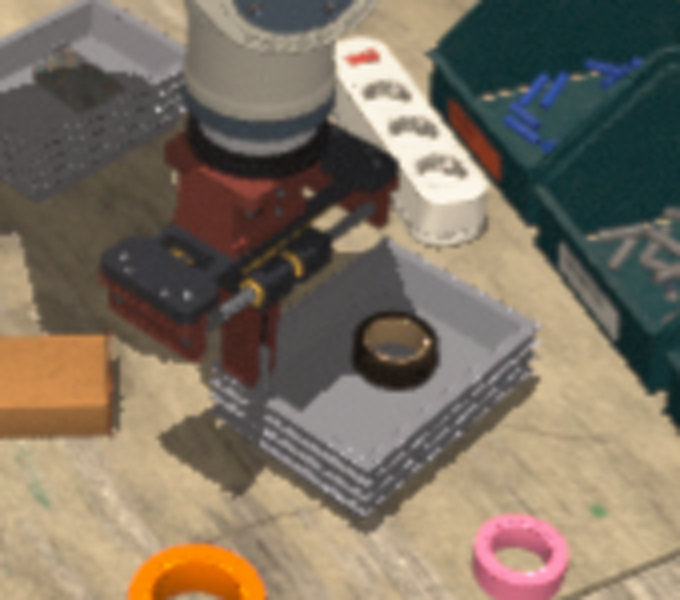

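```bash
python3 -m pendant '[{"dp":[0.0007,0.0002,0.0035],"turn":[-0.008,0.023,0],"claw":0.0},{"dp":[0.0014,0.0005,0.007],"turn":[-0.017,0.047,0],"claw":0.0},{"dp":[0.0022,0.0008,0.0107],"turn":[-0.026,0.07,0],"claw":0.0},{"dp":[0.003,0.0011,0.0145],"turn":[-0.034,0.094,0],"claw":0.0},{"dp":[0.003,0.0011,0.0145],"turn":[-0.034,0.094,0],"claw":0.0}]'
python3 - <<'E'
from h import *
d=grab('side','s3.png')
a=cv2.imread('pics/s3.png')[150:300,230:400]; cv2.imwrite('pics/s3z.png',cv2.resize(a,None,fx=4,fy=4,interpolation=cv2.INTER_CUBIC))
o=ctrl.get_obs();print(o['ee_pos'],o['t'],o['width'],o['ft_force'],o['moment'])
E
```

```text
t: 4.15
ee_pos: [487.1, -112.3, 81.7]
orientation: [-1.764, -2.525, 0.127]
ft_force: [0.6, -0.4, -4.4]
width: 3.8
[ 486.96951727 -112.2297227    81.52271017] 4.2 3.9963609911873803 [ 1.43610695  0.98490753 -4.53451924] [ 0.15245823  0.04601457 -0.05408711]
```

View pics/s3z.png

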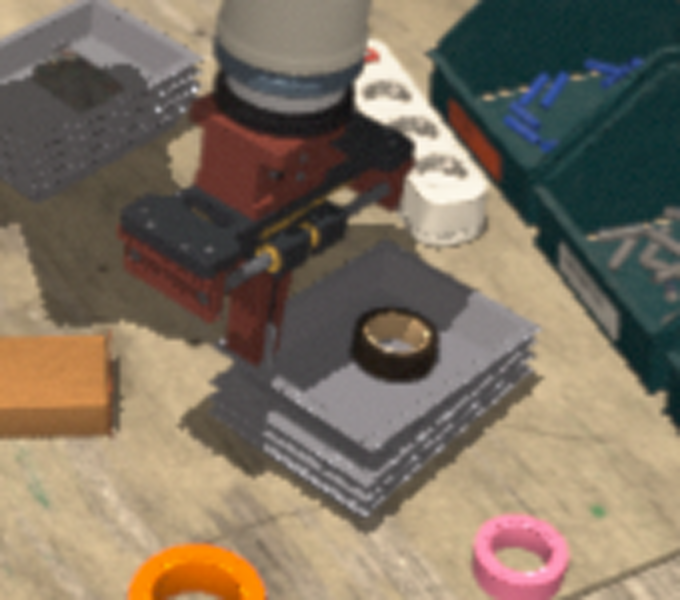

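```bash
python3 -m pendant '[{"dp":[0.0009,0.0003,0.0035],"turn":[-0.008,0.023,0],"claw":0.0},{"dp":[0.0019,0.0007,0.007],"turn":[-0.017,0.047,0],"claw":0.0},{"dp":[0.003,0.0011,0.0107],"turn":[-0.026,0.07,0],"claw":0.0},{"dp":[0.0042,0.0015,0.0145],"turn":[-0.034,0.094,0],"claw":0.0},{"dp":[0.0042,0.0015,0.0145],"turn":[-0.034,0.094,0],"claw":0.0},{"dp":[0.0042,0.0015,0.0145],"turn":[-0.034,0.094,0],"claw":0.0}]'
python3 - <<'E'
from h import *
d=grab('side','s4.png');grab('scene','c4.png')
a=cv2.imread('pics/s4.png')[150:300,230:400]; b=cv2.imread('pics/c4.png')[150:260,260:380]
cv2.imwrite('pics/s4z.png',cv2.resize(a,None,fx=4,fy=4,interpolation=cv2.INTER_CUBIC))
cv2.imwrite('pics/c4z.png',cv2.resize(b,None,fx=5,fy=5,interpolation=cv2.INTER_CUBIC))
o=ctrl.get_obs();print(o['ee_pos'],o['t'],o['width'],o['ft_force'],o['moment'])
E
```

```text
t: 4.8
ee_pos: [491.2, -111.0, 96.3]
orientation: [-1.728, -2.473, 0.246]
ft_force: [0.4, -0.2, -1.1]
width: 3.6
[ 490.85927001 -111.06593013   96.33462138] 4.9 3.9268648289066492 [-0.11609045  0.89495262 -2.16129883] [0.00154806 0.01613188 0.02253326]
```

View pics/s4z.png

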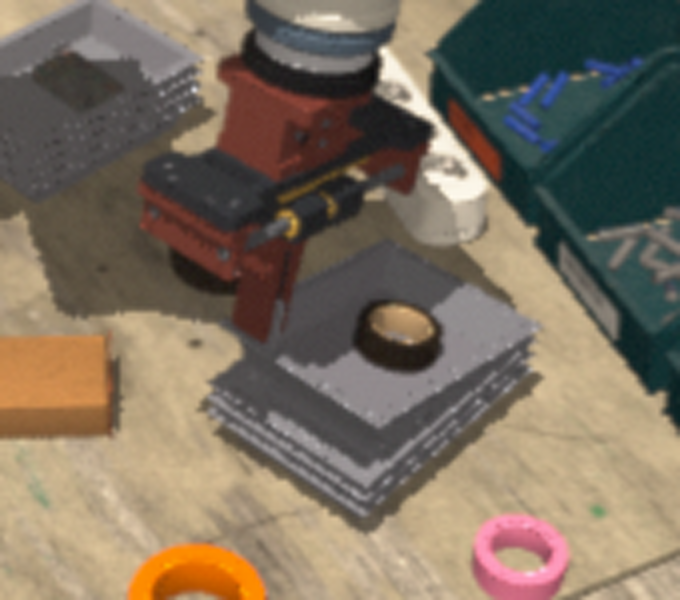

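View pics/c4z.png

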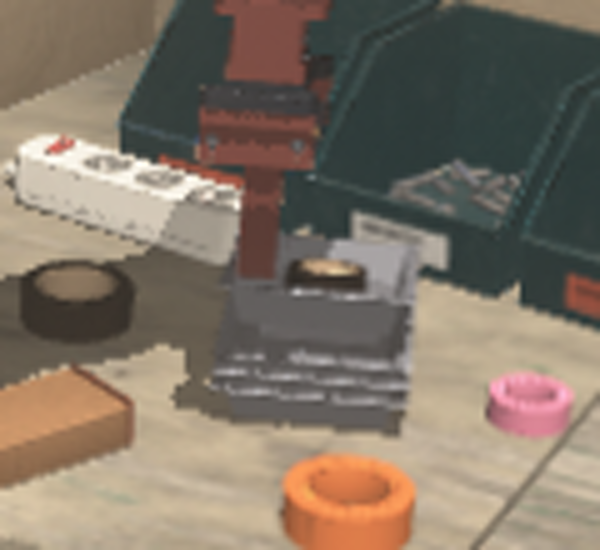

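```bash
python3 - <<'E'
from h import *
s=load('s4.png');c=load('c4.png')
S=lambda x,y:((x+.5)/4-.5+230,(y+.5)/4-.5+150)
C=lambda x,y:((x+.5)/5-.5+260,(y+.5)/5-.5+150)
a,r=tri([(s,*S(382,430)),(c,*C(408,315))]);b,r2=tri([(s,*S(536,325)),(c,*C(416,243))])
print(a,r,b,r2,'tilt',np.arcsin((a-b)[2]/np.linalg.norm(a-b)))
E
python3 -m pendant '[{"dp":[-0.0005,0,0.004],"turn":[0,0,0],"claw":0.0},{"dp":[-0.001,0,0.010],"turn":[0,0,0],"claw":0.0},{"dp":[-0.001,0,0.016],"turn":[0,0,0],"claw":0.0},{"dp":[-0.001,0,0.022],"turn":[0,0,0],"claw":0.0},{"dp":[-0.001,0,0.028],"turn":[0,0,0],"claw":0.0},{"dp":[-0.001,0,0.034],"turn":[0,0,0],"claw":0.0},{"dp":[-0.001,0,0.040],"turn":[0,0,0],"claw":0.0}]'
python3 - <<'E'
from h import *
grab('side','s5.png');
a=cv2.imread('pics/s5.png')[130:300,230:400]
cv2.imwrite('pics/s5z.png',cv2.resize(a,None,fx=3.5,fy=3.5,interpolation=cv2.INTER_CUBIC))
o=ctrl.get_obs();print(o['ee_pos'],o['t'],o['width'],o['ft_force'],o['moment'])
E
```

```text
[ 524.55393042 -195.54982112   77.00299323] [1.525013860746004, 1.525013860746032] [ 663.67491562 -145.62525994   59.77157196] [0.33253931601668385, 0.33253931601672226] tilt 0.11605613589343652
t: 5.6
ee_pos: [490.6, -111.1, 137.3]
orientation: [-1.728, -2.473, 0.247]
ft_force: [-0.1, -0.4, -2.1]
width: 3.8
[ 491.06706638 -111.16941142  138.06455841] 5.65 3.7371574829742693 [ 0.73269636  0.17684211 -0.71642474] [-0.02448606 -0.01039593  0.0292085 ]
```

View pics/s5z.png

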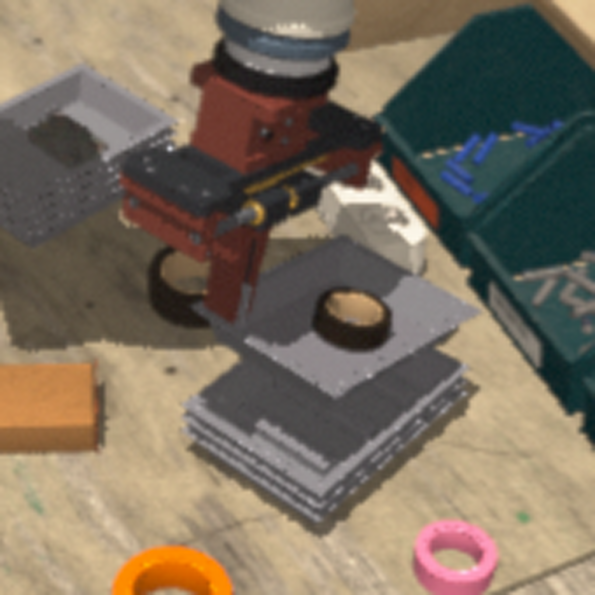

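The tilt from that single edge (0.116) is too close to the 0.12 limit. I'll measure the tray plane better, both in the earlier pictures and now.

Run:
```python
from h import *
grab('scene','c5.png')
b=cv2.imread('pics/c5.png')[140:250,270:370]
cv2.imwrite('pics/c5z.png',cv2.resize(b,None,fx=7,fy=7,interpolation=cv2.INTER_CUBIC)[:700])
b=cv2.imread('pics/c4.png')[180:245,290:360]
cv2.imwrite('pics/c4y.png',cv2.resize(b,None,fx=9,fy=9,interpolation=cv2.INTER_CUBIC))
b=cv2.imread('pics/s4.png')[200:285,275:375]
cv2.imwrite('pics/s4y.png',cv2.resize(b,None,fx=7,fy=7,interpolation=cv2.INTER_CUBIC))
```

```text
(no output)
```

View pics/c5z.png

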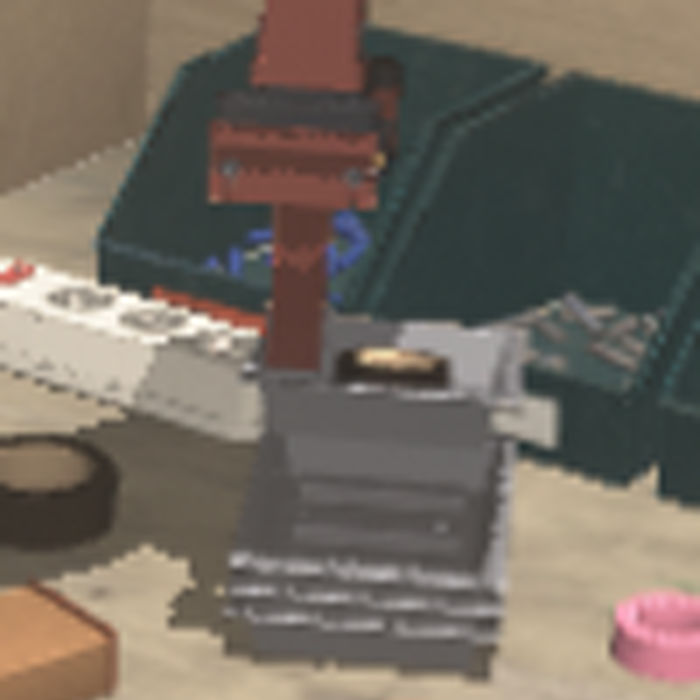

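View pics/c4y.png

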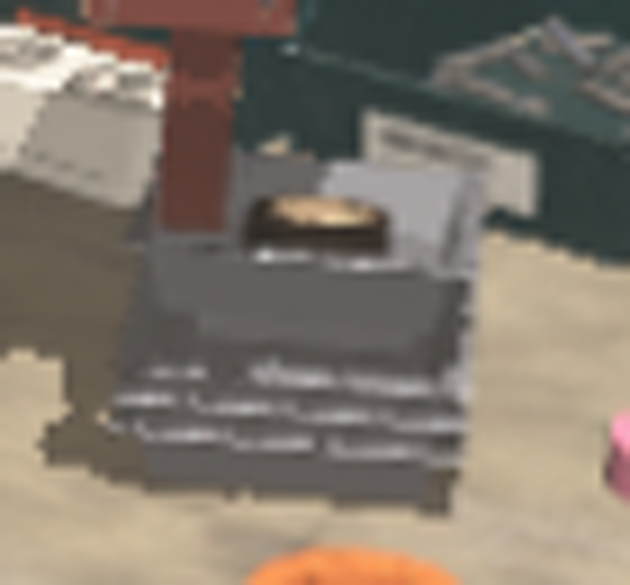

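View pics/s4y.png

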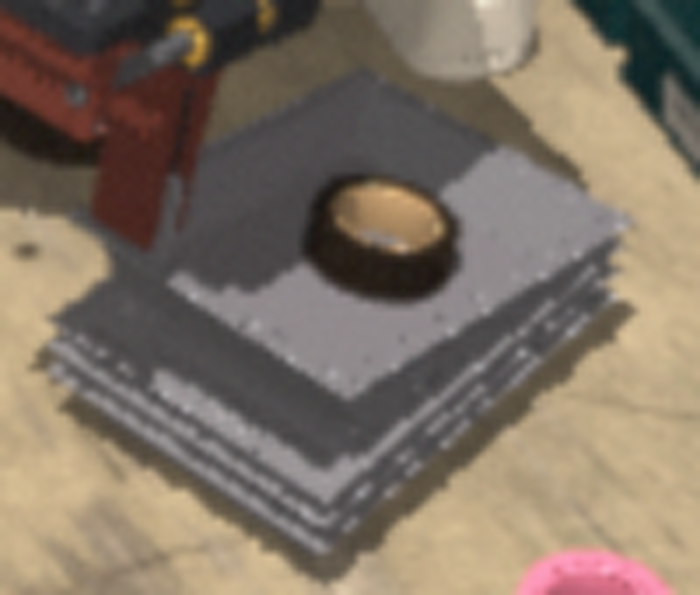

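Run:
```python
from h import *
s=load('s4.png');c=load('c4.png')
S=lambda x,y:((x+.5)/7-.5+275,(y+.5)/7-.5+200)
C=lambda x,y:((x+.5)/9-.5+290,(y+.5)/9-.5+180)
pts=dict(nr=((347,398),(472,268)),fr=((628,222),(483,170)),fe=((362,70),(240,152)),ne=((78,215),(140,242)))
P={}
for k,(a,b) in pts.items():
    P[k],r=tri([(s,*S(*a)),(c,*C(*b))]);print(k,P[k].round(1),np.round(r,1))
Q=np.array(list(P.values()));m=Q.mean(0);n=np.linalg.svd(Q-m)[2][2];n*=np.sign(n[2]);print(n,'tilt',np.arccos(n[2]),np.linalg.norm(P['nr']-P['fr']))
x=np.array([.94,.342,0]);y=np.array([-.342,.94,0]);print('pitch',n@x,'roll',n@y)
s=load('s5.png');c=load('c5.png')
S=lambda x,y:((x+.5)/3.5-.5+230,(y+.5)/3.5-.5+130)
C=lambda x,y:((x+.5)/7-.5+270,(y+.5)/7-.5+140)
pts=dict(nr=((340,393),(515,398)),fr=((476,310),(525,330)),fe=((343,238),(325,316)),ne=((197,308),(245,368)))
P={}
for k,(a,b) in pts.items():
    P[k],r=tri([(s,*S(*a)),(c,*C(*b))]);print(k,P[k].round(1),np.round(r,1))
Q=np.array(list(P.values()));m=Q.mean(0);n=np.linalg.svd(Q-m)[2][2];n*=np.sign(n[2]);print(n,'tilt',np.arccos(n[2]))
print('pitch',n@x,'roll',n@y)
```

```text
nr [ 516.4 -201.7   91. ] [0.3 0.3]
fr [ 665.1 -146.6   58.6] [0.4 0.4]
fe [608.4 -68.3  76.8] [9.6 9.6]
ne [478.3 -96.3  92.4] [2.6 2.6]
[ 0.17650092 -0.00653703  0.98427877] tilt 0.17755336841383182 161.85552777825072
pitch 0.16367520236026117 roll -0.06650812652391862
nr [ 520.7 -200.3  131.1] [0. 0.]
fr [ 661.1 -149.1  102.8] [1.1 1.1]
fe [609.4 -66.4 115.4] [7.5 7.5]
ne [476.6 -95.9 136.2] [1.2 1.2]
[0.178093   0.00114279 0.984013  ] tilt 0.17905185906553414
pitch 0.16779825907679108 roll -0.05983358192964392
```

With the hidden far corner left out, three clean corners give about 0.2 rad of tilt. The far rim was at 59–60 mm and the ear top at about 122 mm, so the peel condition held. Next I'll lift and level.

```bash
python3 -m pendant '[{"dp":[0,0,0.008],"turn":[0,0,0],"claw":0.0},{"dp":[0,0,0.018],"turn":[0.008,-0.022,0],"claw":0.0},{"dp":[0,0,0.03],"turn":[0.018,-0.05,0],"claw":0.0},{"dp":[0,0,0.042],"turn":[0.03,-0.08,0],"claw":0.0},{"dp":[0,0,0.054],"turn":[0.042,-0.115,0],"claw":0.0},{"dp":[0,0,0.066],"turn":[0.054,-0.15,0],"claw":0.0},{"dp":[0,0,0.074],"turn":[0.063,-0.175,0],"claw":0.0},{"dp":[0,0,0.08],"turn":[0.068,-0.188,0],"claw":0.0}]'
python3 -m pendant '[{"dp":[0,0,0],"turn":[0,0,0],"claw":0.0},{"dp":[0,0,0],"turn":[0,0,0],"claw":0.0},{"dp":[0,0,0],"turn":[0,0,0],"claw":0.0},{"dp":[0,0,0],"turn":[0,0,0],"claw":0.0}]'
python3 - <<'E'
from h import *
grab('scene','c6.png');grab('side','s6.png')
b=cv2.imread('pics/c6.png')[110:240,260:370]
cv2.imwrite('pics/c6z.png',cv2.resize(b,None,fx=5,fy=5,interpolation=cv2.INTER_CUBIC)[:600])
b=cv2.imread('pics/s6.png')[120:290,220:400]
cv2.imwrite('pics/s6z.png',cv2.resize(b,None,fx=3.5,fy=3.5,interpolation=cv2.INTER_CUBIC))
o=ctrl.get_obs();print(o['ee_pos'],o['t'],o['width'],o['ft_force'],o['moment'])
E
```

```text
t: 6.5
ee_pos: [490.3, -111.2, 217.7]
orientation: [1.799, 2.574, 0.002]
ft_force: [0.4, 0.9, -1.6]
width: 3.7
t: 6.9
ee_pos: [490.4, -110.9, 216.1]
orientation: [-1.799, -2.574, 0.001]
ft_force: [-0.6, -1.1, -1.2]
width: 4.0
[ 490.45863382 -110.93385778  216.21816433] 7.0 4.050635215019499 [ 0.10130985  0.69549738 -1.49778529] [-0.06614774  0.21514524  0.00156172]
```

View pics/c6z.png

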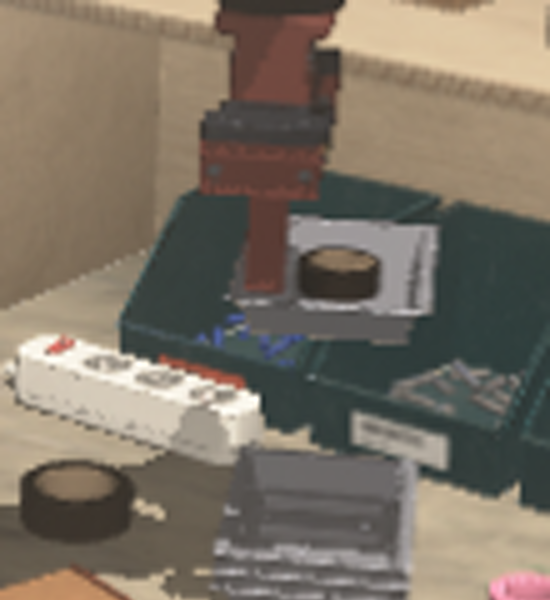

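View pics/s6z.png

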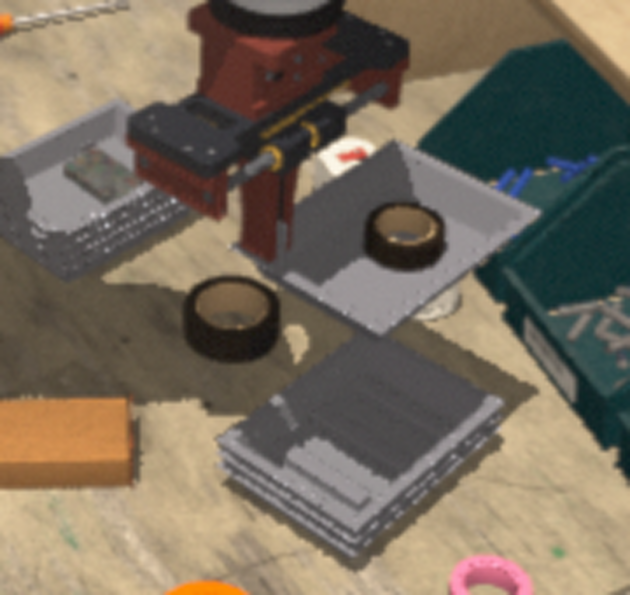

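Run:
```python
from h import *
s=load('s6.png');c=load('c6.png')
S=lambda x,y:((x+.5)/3.5-.5+220,(y+.5)/3.5-.5+120)
C=lambda x,y:((x+.5)/5-.5+260,(y+.5)/5-.5+110)
pts=dict(nr=((380,334),(432,316)),fr=((541,212),(439,228)),ne=((236,245),(232,297)))
P={}
for k,(a,b) in pts.items():
    P[k],r=tri([(s,*S(*a)),(c,*C(*b))]);print(k,P[k].round(1),np.round(r,1))
n=np.cross(P['fr']-P['nr'],P['ne']-P['nr']);n/=np.linalg.norm(n);n*=np.sign(n[2]);print('tilt',np.arccos(n[2]),'pitch',n@[.94,.342,0],'roll',n@[-.342,.94,0])
# other-tray / stack shift check: compare side views
a=cv2.imread('pics/side0.png');b=cv2.imread('pics/s6.png')
from math import inf
for nm,(x0,x1,y0,y1) in dict(nearstack=(282,330,255,280),trayA=(210,250,165,202),sand=(205,262,230,262)).items():
    t=a[y0:y1,x0:x1];R=cv2.matchTemplate(b[y0-10:y1+10,x0-10:x1+10],t,cv2.TM_CCOEFF_NORMED);_,v,_,l=cv2.minMaxLoc(R);print(nm,round(v,2),l[0]-10,l[1]-10)
print(ctrl.get_obs()['t'])
```

```text
nr [ 515.7 -204.1  209.4] [1.8 1.8]
fr [ 670.6 -146.6  208.1] [2. 2.]
ne [479.5 -93.9 210.4] [1.6 1.6]
tilt 0.012008749102588812 pitch 0.00800045040649424 roll -0.00895975707354321
nearstack 0.83 0 0
trayA 0.46 0 0
sand 0.71 0 0
7.0
```

```bash
python3 -m pendant '[{"dp":[0,0,0],"turn":[0,0,0],"claw":0.0},{"dp":[0,0,0],"turn":[0,0,0],"claw":0.0},{"dp":[0,0,0],"turn":[0,0,0],"claw":0.0}]'
python3 - <<'E'
from h import *
s=grab('side','s7.png');b=load('s6.png');print('tray diff',np.abs(s['pixels'].astype(int)-b['pixels'])[155:220,285:380].mean())
print(ctrl.close_job())
E
```

```text
t: 7.3
ee_pos: [490.5, -111.0, 216.6]
orientation: [-1.799, -2.575, 0.0]
ft_force: [-0.6, -0.1, -1.2]
width: 3.9
tray diff 2.6661808367071527
the job is handed in; nothing more can be done
None
```

The right-hand tray (tray_b), which holds the small black roll, is off its stack and held level in the gripper. I handed the job in at about 7.4 s; no verdict is reported.

**What I did:** I gripped tray_b by its ear and tilted it to about 0.2 rad about its far floor edge. I then lifted it clear and levelled it as it rose.

**Tilt check:** I made the lift before checking one doubtful tilt reading of 0.116 rad. Re-measuring the same pictures afterwards showed I had picked the wrong corner. Three clean corners give about 0.2 rad, with the far rim at about 59 mm and the ear top at about 122 mm. An automatic plane fit gave 0.178 rad, because it included a hidden corner that fitted poorly (9.6 mm off).

**Final checks:**
- **Tray:** it was level within about 0.01 rad, with the rim at about 209 mm, so the floor is at about 183 mm. The two views disagreed by up to about 2 mm.
- **Roll:** it was in the tray in the last picture I viewed. One more taken just before hand-in was only compared by numbers. It showed little change, so the tray looked still.
- **Grip:** the fingers had closed to 3.9 mm on the 4 mm ear.
- **Stack_b and sanding block:** comparing pictures showed no shift in either.
- **Tray_a:** its match also gave no shift but was weak (0.46) because the shadow had changed. By eye it was still in place with the offcut in it.
- **Pine block:** I did not check it separately. The arm passed more than 15 cm above the bench on that side.

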